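# Put the reloaded label printer back into service

## Task

The label printer on the packing desk has just been given a new roll: with closed fingers push its raised cover down until it is fully shut, then switch on the power by pushing the raised, ribbed end (the end away from the robot) of the white rocker on the grey switch box fully down, and then press the long bar-shaped feed key on the printer all the way down for a moment and let it come up again. Keep to this order, and only push: do not lift the cover, and neither lift nor shift any of the things standing about. Do not press either of the small round keys (on the printer and on the scale display).

Things in the scene. Friction and masses are not known exactly. Their poses are not given: they have to be found in the camera images.
- printer: Black label printer, fixed, 235 mm deep (x), 180 mm wide (y), top 110 mm above the desk. Origin: centre of its underside; x points from its front to its back, z up. The front 55 mm of its top is a flat grey deck with two white keys: the long feed key at its -y side, the small round cancel key at its +y side. The cover lies over the rest of its top.
- cover (a joint): The printer's cover, a black panel, 155 mm long, 178 wide, 12 thick. Rad: 0 fully shut (flat, its top 122 mm above the desk), larger is more open, front edge up; starts at 0.45 to 0.7. Hinge along the printer's y at x = +105, z = 110 mm in its frame. Stays where left; a push of about 3 N down on its front half shuts it; firm stop at 0.
- cover_edge (a point): Middle of the cover's front edge, on its upper face, 155 mm from the hinge; moves with the cover. When the cover is shut it lies at x = -50 mm in the printer's frame.
- feed_key (a joint): Travel of the printer's feed key in m: 0 up, 0.006 fully down. Spring key, about 1 N at the start and 5 N fully down; comes up by itself.
- feed_top (a point): Centre of the top of the feed key: a white bar-shaped key, 20 mm (printer's x) by 60 mm (printer's y), 12 mm proud of the deck, its top 122 mm above the desk when up; moves with the key. It is pressed straight down.
- cancel_key (a joint): Travel of the printer's cancel key in m: 0 up, 0.006 fully down. To be left alone.
- cancel_top (a point): Centre of the top of the cancel key: a small round white key, 22 mm across, on the same deck, 94 mm to the printer's +y side of the feed key.
- switch_box: Grey power switch box, fixed to the desk, 116 mm (x) by 84 mm (y), 45 mm high, with a wide white rocker on top that tips along the box's x. Origin: centre of its underside. It stands to the left or right of the printer, turned by up to 50 degrees.
- rocker (a joint): Rocker of the switch box, rad: 0 off (the half with two raised ribs, on the box's +x side, stands up, the plain half is level), 0.30 fully on (ribbed half level, plain half up). Pivot: along the box's y, over its centre, 58 mm above the desk; halves 36 mm long, 36 mm wide. Stays where left; about 3 N down near the ribbed end tips it; firm stops.
- rocker_on (a point): Middle of the ribbed (on) half's upper face, between the two ribs, 27 mm from the pivot; about 73 mm above the desk when off and 65 mm when on; moves with the rocker. It is pushed down.
- scale_display: Grey box of the same size as the switch box, fixed to the desk on the other side of the printer, with a green glass window and one small round key. Origin: centre of its underside. To be left alone.
- zero_key (a joint): Travel of the round key on the scale display in m: 0 up, 0.006 fully down. To be left alone.
- flask: Bystander: red metal drinking flask with a black cap, 80 mm across, 200 mm tall. Origin: centre of its underside. Loose; to be left where it is.
- coffee_cup: Bystander: white paper cup with lid, 86 mm across, 114 mm tall. Origin: centre of its underside. Loose; to be left where it is.
- tape_roll: Bystander: roll of amber packing tape lying flat, 96 mm across, 48 mm high. Origin: centre of its underside. Loose; to be left where it is.
- marker: Bystander: flat black marker pen, 120 x 15 x 15 mm, lying along its x. Origin: centre of its underside. Loose; to be left where it is.
- pen_pot: Bystander: grey round pot of pens, 76 mm across, pens reach 155 mm. Origin: centre of its underside. Loose; to be left where it is.
- label_roll: Bystander: roll of white labels standing on end, 100 mm across, 102 mm tall. Origin: centre of its underside. Loose; to be left where it is.
- stapler: Bystander: black stapler, 140 mm along its x, 36 mm wide, about 52 mm high. Origin: centre of its underside. Loose; to be left where it is.
There are look-alikes about, which are no part of the job. What is shaped like the switch_box but blue is not meant.

How it is judged:
By the outcome, as a careful person would: the job done as asked, in the order asked, and still so for the second after the job is handed in, with the robot touching nothing.
It also fails if it takes over 51 s, if anything falls off the work surface, if the arm or the gripper's body presses on something with over 40 N, if the wrist force passes 120 N, or if a joint passes its speed limit or range.

## Robot

A 6-joint arm with a two-finger parallel gripper is mounted at the origin on the work surface. World frame = base frame: x ahead of the robot, y to its left, z up, the work surface at z = 0. Lengths are in m, angles in degrees, forces in N, time in s.
With the tool pointing down it reaches from about 0.4 to 0.825 m from the base axis. Payload 7 kg.
Tool frame: the origin (TCP) lies at the very end of the fingers, on their centre line; the grasp point (between the pads) lies 19 mm behind it; z points along the fingers, y is the line along which they close (so a half turn about z gives the same grasp; the last joint's range is limited). The gripper opens to 88 mm and grips with 3 to 60 N. Pads are 19 mm wide; open, the fingers measure 130 mm over their backs; the gripper's body (78 mm by 193 mm) begins 47 mm behind the grasp point.
Start: joints at [87.153, 20.546, 0.682, 0, -70.136, -16.507], TCP at [0.224, 0.637, 0.227] pointing down, gripper open.
Joint ranges: [-176.03, 176.03], [-82.01, 121.73], [-58.28, 71.71], [-173.87, 95.51], [-174.79, -0.11], [-173.66, 173.66]. Speed limits (degrees/s): [136.94, 136.94, 172.46, 180, 180, 180].

## Interface

Orientations are given as [roll, pitch, yaw] about the fixed x, y, z axes, in that order (R = Rz(yaw) Ry(pitch) Rx(roll)).
In Python, from plant import ctrl gives the robot as it stands.
- The arm moves only by the tool carry_out, never from a script. Its argument "deltas" is a list that holds one entry, the list of rows, each a list of 5 numbers: the shift along the tool's x, y, z scaled (see below), then the turn about the tool's z scaled (see below), then the opening, from -1 (shut) to 1 (fully open). A call has 1 to 5 rows; each row is the pose to reach, as a shift and turn from the pose commanded when the call began, along the tool's axes at that moment, turning the shorter way round; what a row does not reach only later rows make up. The controller multiplies each number of a shift by 20 cm and each number of a turn by 2 pi rad. A row lasts 1/10 s, in which the tool goes at most 50 mm and 8.59 degrees, less where a joint would pass 70% of its speed; a pose out of reach is approached as far as the arm can. A call with a number of a shift or a turn outside -1 to 1 is refused whole. A call with a gripper value outside its range is refused whole. The fingers move at their own pace and stop on an object; the grip force is fixed at half the most. Time passes only in rows, so rows that repeat a pose let the fingers close. It gives the time, the measured TCP pose, the force, the opening and the grip force at its end, in the units of the state.
- ctrl.get_obs(): the state, without advancing time (a new reading comes with each control period).
- ctrl.snapshot(name): name is "scene" or "side" or "wrist"; returns a dict with "color" (384x512x3 uint8, red, green, blue), "camera_matrix" (3x3 intrinsics, pixels), "R" (3x3) and "t" (3): a world point X has camera coordinates R X + t. Camera axes: x right, y down, z forward; pixel columns grow to the right and rows downward; lengths in m; the calibration is good to about 2 mm. A picture is of the moment at which its call begins. There is no depth.
- ctrl.close_job(): hands the job in; it is judged then, once.
Trained networks look in a picture, given as the dict that the camera call returned (one of the last four; its "shot" number tells which), for a name from the list of things; names that differ only in an ending like _2 or _b are one class to them, and where a whole thing is asked for, a point or a joint stands for the part that bears it (a point fixed in the world has none). Each returns a list of dicts, best first, with "p" (0 to 1); they miss things now and then, are a little off and sometimes report something else, mostly with a low value. They report only what shows in the picture. A call takes as long as a camera call. They do not tell look-alikes from the thing itself.
- ctrl.search_frame(picture, name): "centre" ([column, row] in pixels, amid what is visible of it).
- ctrl.silhouettes(picture, name): "mask" (384x512 bool, what is visible of it) and "centre" ([column, row] in pixels, amid what is visible of it).
- ctrl.spot_point(picture, name): "centre" ([column, row] in pixels: a listed point, or the origin of a listed thing).
The state is a dict: "clock": time; "joint_pos": joint angles; "qvel": joint speeds; "tau": joint torques, N m; "tool_pos": TCP position; "orientation": TCP orientation; "force": force on the tool from outside, world axes, zero at the start; "moment": the same for the moment, N m; "opening": finger opening in m; "gripper_force": force on a finger pad.
Only numpy, scipy, OpenCV 4.12 (cv2) and the standard library are available. Lean on these libraries where they do the work, as an engineer would, in place of code of your own. Each camera call takes 0.05 s, during which the arm holds its last target. There are 200 camera calls.

## Working session

There is one attempt and no reset: what is moved stays moved. The work goes in short steps, Python scripts to look and compute and a tool call to move; the robot and the scene stay as the last step left them, time stands still between calls to the robot, and variables do not carry over. Pictures are saved under pics/ and viewed, at most 10 in all, crops included, and the job is handed in when it is done.

Besides the shell and the picture viewer there is one more tool, called as name(argument=value, ...) on one line, values as JSON. carry_out: Moves the arm, as the interface text tells. Its arguments: {"type":"object","properties":{"deltas":{"type":"array"}},"required":["deltas"]}

```bash
mkdir -p pics; cat > h.py <<'E'
import numpy as np, cv2
from plant import ctrl
def ray(p,uv):
    K=np.array(p["camera_matrix"]);R=np.array(p["R"]);t=np.array(p["t"])
    d=R.T@np.linalg.solve(K,[uv[0],uv[1],1.]);return -R.T@t,d/np.linalg.norm(d)
def atz(p,uv,z):
    c,d=ray(p,uv);return c+d*(z-c[2])/d[2]
def proj(p,X):
    q=np.array(p["R"])@np.array(X,float)+np.array(p["t"]);q=np.array(p["camera_matrix"])@q;return q[:2]/q[2]
def tri(l):
    A=np.zeros((3,3));b=np.zeros(3)
    for p,uv in l:
        c,d=ray(p,uv);M=np.eye(3)-np.outer(d,d);A+=M;b+=M@c
    return np.linalg.solve(A,b)
def save(p,n,s=1.5):
    cv2.imwrite(f"pics/{n}.png",cv2.resize(p["color"][:,:,::-1],None,fx=s,fy=s))
E
python3 - <<'E'
from h import *
o=ctrl.get_obs();print(o["clock"],o["tool_pos"],o["orientation"],o["force"])
P={n:ctrl.snapshot(n) for n in("scene","side")}
for n,p in P.items():
    save(p,n+"1")
    for k,z in(("feed_top",.122),("cancel_top",.122),("cover_edge",.2),("rocker_on",.073),("switch_box",0),("scale_display",0),("printer",0)):
        for r in ctrl.spot_point(p,k)[:3]:print(n,k,np.round(r["centre"]),round(r["p"],2),np.round(atz(p,r["centre"],z),3))
E
```

```text
0.0 [0.22356153 0.63636514 0.22561597] [ 1.79903769e+02 -9.28914688e-03 -1.93622273e+01] [-0.63522975 -0.60676815 -0.06992118]
scene feed_top [200. 242.] 0.69 [ 0.675 -0.307  0.122]
scene feed_top [241. 200.] 0.48 [ 0.543 -0.053  0.122]
scene cancel_top [301. 191.] 0.46 [0.635 0.187 0.122]
scene cover_edge [265. 192.] 0.87 [ 0.644 -0.001  0.2  ]
scene rocker_on [364. 155.] 0.53 [0.521 0.692 0.073]
scene rocker_on [307. 177.] 0.46 [0.511 0.322 0.073]
scene rocker_on [239. 202.] 0.18 [ 0.495 -0.038  0.073]
scene switch_box [300. 192.] 0.93 [0.507 0.288 0.   ]
scene switch_box [356. 165.] 0.53 [0.488 0.679 0.   ]
scene scale_display [198. 241.] 0.57 [ 0.538 -0.264  0.   ]
scene printer [265. 231.] 0.55 [ 0.647 -0.008  0.   ]
side feed_top [286. 193.] 0.67 [ 0.584 -0.035  0.122]
side cancel_top [266. 188.] 0.58 [0.556 0.036 0.122]
side cancel_top [204. 180.] 0.43 [0.437 0.228 0.122]
side cancel_top [252. 171.] 0.41 [0.602 0.151 0.122]
side cover_edge [287. 168.] 0.93 [ 0.61  -0.011  0.2  ]
side rocker_on [204. 178.] 0.7 [0.493 0.302 0.073]
side rocker_on [159. 144.] 0.55 [0.527 0.65  0.073]
side switch_box [152. 154.] 0.86 [0.523 0.71  0.   ]
side switch_box [150. 187.] 0.72 [0.372 0.497 0.   ]
side switch_box [199. 195.] 0.67 [0.475 0.316 0.   ]
side scale_display [334. 258.] 0.85 [ 0.558 -0.273  0.   ]
side printer [294. 207.] 0.86 [0.673 0.004 0.   ]
```

View pics/scene1.png

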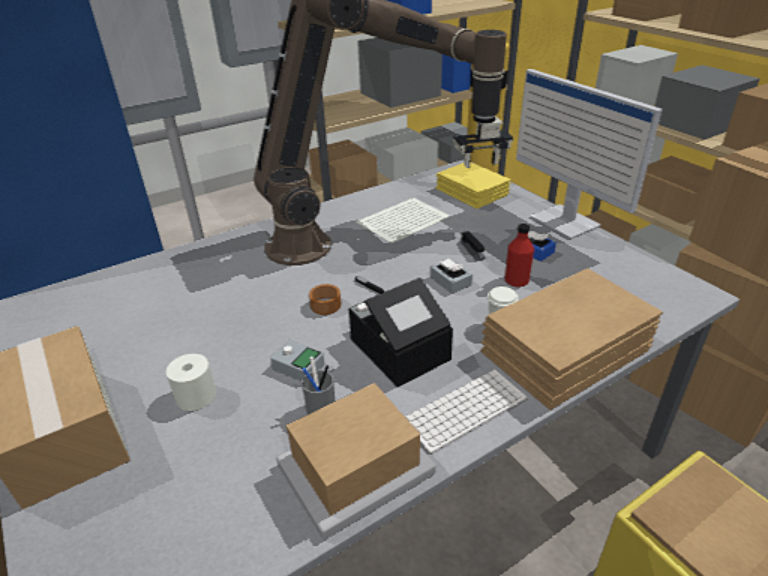

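View pics/side1.png

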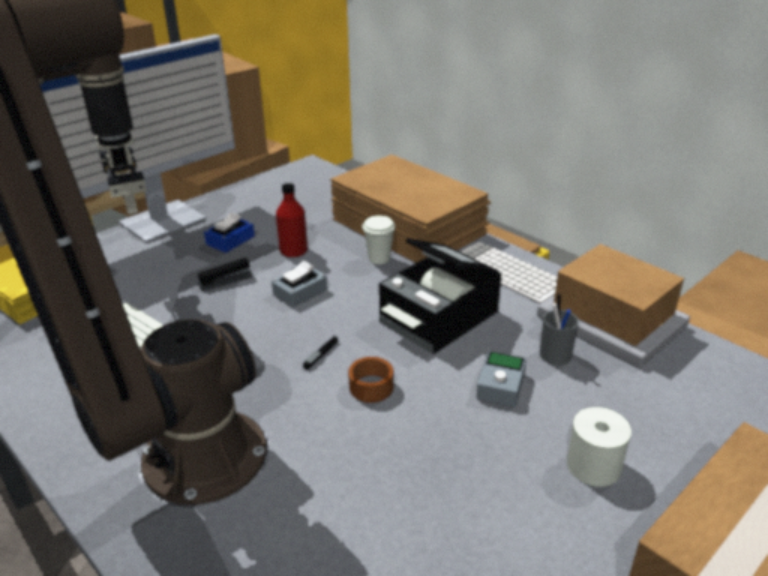

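Scene: the grey switch box is at about (450,275) in the scene picture and (300,285) in the side one. The blue look-alike is at (540,245) and (230,233). The printer is in the middle with its cover raised; in the side picture the feed bar is at (428,298) and the cancel key at (398,282). I'll go over the area for a close wrist view.

```bash
cat >> h.py <<'E'
from scipy.spatial.transform import Rotation as Ro
def go(X,yaw=None,o=None):
    o=o or ctrl.get_obs();R=Ro.from_euler("xyz",o["orientation"],degrees=True)
    d=R.inv().apply(np.array(X)-o["tool_pos"])
    # turn about tool z (pointing down): world yaw change is negative of it
    t=0 if yaw is None else -((yaw-o["orientation"][2]+180)%360-180)/360
    print("units",np.round(d/.2,3),"turn",round(t,4),"dist",round(np.linalg.norm(d),3))
E
python3 - <<'E'
from h import *
go([.5,.22,.38],0)
E
```

```text
units [ 1.994  1.508 -0.767] turn -0.0538 dist 0.523
```

carry_out(deltas=[[[1, 0.75, -0.4, -0.054, -1], [1, 0.75, -0.4, -0.054, -1], [1, 0.75, -0.4, -0.054, -1], [1, 0.75, -0.4, -0.054, -1], [1, 0.75, -0.4, -0.054, -1]]])

```text
clock: 1.3
tool_pos: [0.3567, 0.4372, 0.3036]
orientation: [-180.0, -0.0, 0.1]
force: [1.3, 0.5, -0.1]
opening: 0.0531
gripper_force: 0.0
```

```bash
python3 - <<'E'
from h import *
o=ctrl.get_obs();print(o["clock"],o["tool_pos"],o["orientation"]);go([.48,.2,.38],0)
E
```

```text
1.3 [0.35673894 0.43717898 0.30361278] [-1.79975479e+02 -1.27727787e-02  1.17082703e-01]
units [ 0.614  1.187 -0.382] turn 0.0003 dist 0.278
```

carry_out(deltas=[[[0.6, 1, -0.38, 0, -1], [0.6, 1, -0.38, 0, -1], [0.6, 1, -0.38, 0, -1], [0.6, 1, -0.38, 0, -1], [0.6, 1, -0.38, 0, -1]]])

```text
clock: 1.8
tool_pos: [0.4771, 0.237, 0.3801]
orientation: [-180.0, -0.1, 0.1]
force: [1.3, 1.0, 0.1]
opening: 0.0132
gripper_force: 0.0
```

```bash
python3 - <<'E'
from h import *
o=ctrl.get_obs();print(o["clock"],o["tool_pos"],o["orientation"])
p=ctrl.snapshot("wrist");save(p,"w1")
for k,z in(("feed_top",.122),("cancel_top",.122),("cover_edge",.2),("rocker_on",.073),("switch_box",0),("printer",0)):
    for r in ctrl.spot_point(p,k)[:2]:print(k,np.round(r["centre"]),round(r["p"],2),np.round(atz(p,r["centre"],z),3))
E
```

```text
1.8 [0.47705181 0.23700867 0.38006483] [-1.79955094e+02 -5.85588592e-02  8.08760296e-02]
feed_top [490.  90.] 0.64 [ 0.568 -0.05   0.122]
cancel_top [415.  90.] 0.51 [0.568 0.043 0.122]
cover_edge [417.  39.] 0.64 [0.611 0.084 0.2  ]
cover_edge [510.  19.] 0.56 [ 0.629 -0.003  0.2  ]
rocker_on [208. 141.] 0.79 [0.5   0.311 0.073]
switch_box [215. 150.] 0.85 [0.478 0.312 0.   ]
switch_box [  2. 136.] 0.56 [0.502 0.665 0.   ]
printer [415.  35.] 0.64 [ 0.655 -0.003  0.   ]
```

View pics/w1.png

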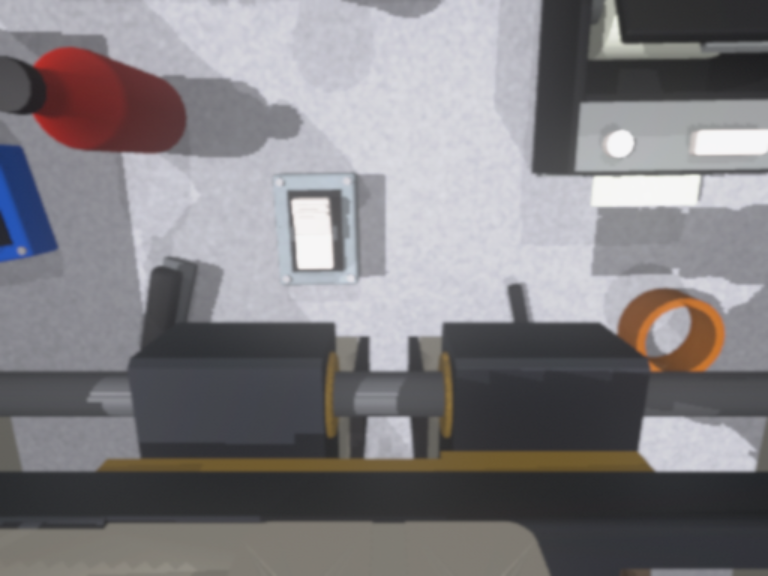

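The wrist picture shows the switch box at (316,228), unblocked, with its ribbed half pointing away at (312,210). The printer's cancel key is at (620,143) and the feed bar is at the right edge. Next I'll look at the printer from the front.

carry_out(deltas=[[[0, 1, 0, 0, -1], [0, 1, 0, 0, -1], [0, 1, 0, 0, -1], [0, 1, 0, 0, -1], [0, 1, 0, 0, -1]]])

```text
clock: 2.65
tool_pos: [0.4759, 0.0357, 0.379]
orientation: [180.0, -0.0, -0.1]
force: [0.1, 1.0, 0.0]
opening: 0.0007
gripper_force: 0.0
```

```bash
python3 - <<'E'
from h import *
o=ctrl.get_obs();print(o["clock"],o["tool_pos"],o["orientation"],o["opening"])
p=ctrl.snapshot("wrist");save(p,"w2")
for k,z in(("feed_top",.122),("cancel_top",.122),("cover_edge",.2),("rocker_on",.073),("switch_box",0),("printer",0)):
    for r in ctrl.spot_point(p,k)[:2]:print(k,np.round(r["centre"]),round(r["p"],2),np.round(atz(p,r["centre"],z),3))
E
```

```text
2.65 [0.47591392 0.03574146 0.37900628] [ 1.79963618e+02 -1.11652389e-02 -5.34759358e-02] 0.0006891096094844512
feed_top [328.  90.] 0.84 [ 0.566 -0.05   0.122]
cancel_top [256.  92.] 0.81 [0.564 0.04  0.122]
cover_edge [301.  19.] 0.88 [ 0.627 -0.004  0.2  ]
rocker_on [ 67. 139.] 0.74 [0.502 0.312 0.073]
switch_box [ 94. 152.] 0.67 [0.474 0.313 0.   ]
printer [287.  37.] 0.86 [ 0.652 -0.007  0.   ]
```

View pics/w2.png

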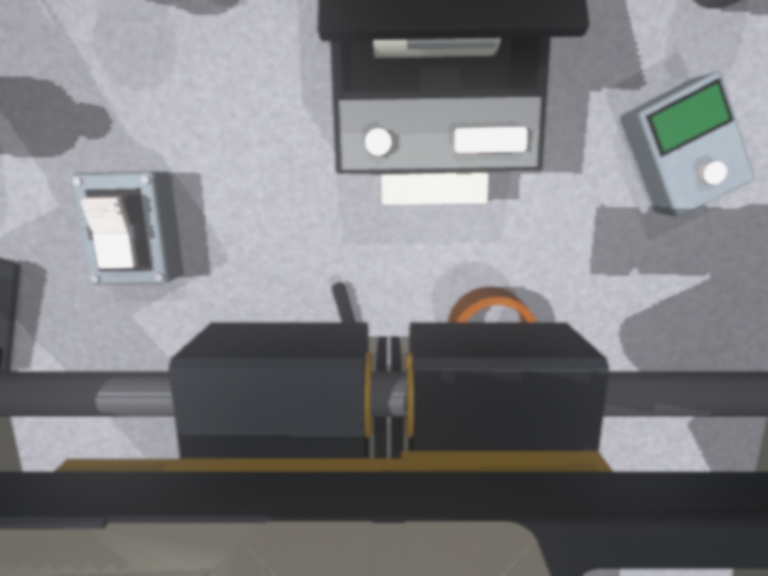

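The feed bar is at (490,139), the cancel key at (378,142), the cover edge along row 30 and the display at the right. The printer's yaw is about 1°, and both wrist views agree with the sizes given.

```bash
python3 - <<'E'
from h import *
go([.648,-.005,.27],0)
E
```

```text
units [0.856 0.23  0.542] turn 0.0006 dist 0.208
```

carry_out(deltas=[[[0.86, 0.2, 0.54, 0, -1], [0.86, 0.2, 0.54, 0, -1], [0.86, 0.2, 0.54, 0, -1], [0.86, 0.2, 0.54, 0, -1], [0.86, 0.2, 0.54, 0, -1]]])

```text
clock: 3.5
tool_pos: [0.6503, -0.0004, 0.2636]
orientation: [179.9, 0.5, 0.1]
force: [0.0, 0.5, -0.9]
opening: -0.0002
gripper_force: 0.0
```

```bash
python3 - <<'E'
from h import *
go([.648,-.005,.135],0)
E
```

```text
units [-0.006  0.022  0.643] turn 0.0002 dist 0.129
```

carry_out(deltas=[[[0, 0.02, 0.15, 0, -1], [0, 0.02, 0.3, 0, -1], [0, 0.02, 0.42, 0, -1], [0, 0.02, 0.54, 0, -1], [0, 0.02, 0.64, 0, -1]]])

```text
clock: 4.0
tool_pos: [0.6485, -0.0035, 0.142]
orientation: [180.0, 0.0, 0.2]
force: [-1.2, -0.1, 3.1]
opening: 0.0006
gripper_force: 1.2
```

carry_out(deltas=[[[0, 0, 0.03, 0, -1], [0, 0, 0.055, 0, -1], [0, 0, 0.075, 0, -1], [0, 0, 0.09, 0, -1], [0, 0, 0.09, 0, -1]]])

```text
clock: 4.5
tool_pos: [0.6491, -0.0044, 0.1251]
orientation: [-180.0, -0.1, 0.1]
force: [-0.1, -0.0, -0.0]
opening: 0.0005
gripper_force: 0.0
```

carry_out(deltas=[[[0, 0, 0.01, 0, -1], [0, 0, 0.02, 0, -1], [0, 0, 0.03, 0, -1], [0, 0, 0.04, 0, -1], [0, 0, 0.04, 0, -1]]])

```text
clock: 5.0
tool_pos: [0.6492, -0.0046, 0.122]
orientation: [180.0, -0.2, 0.2]
force: [-14.5, 2.7, 32.1]
opening: 0.0005
gripper_force: 16.3
```

The firm stop came at z = 0.122, so the cover is shut. I'll retreat and look.

carry_out(deltas=[[[0, 0, -0.2, 0, -1], [0, 0, -0.45, 0, -1], [-0.2, -0.2, -0.7, 0, -1], [-0.4, -0.4, -0.8, 0, -1], [-0.6, -0.6, -0.8, 0, -1]]])

```text
clock: 5.5
tool_pos: [0.5558, 0.0889, 0.2728]
orientation: [-179.9, -0.2, -0.0]
force: [0.3, 2.1, -0.0]
opening: 0.0003
gripper_force: 0.0
```

```bash
python3 - <<'E'
from h import *
o=ctrl.get_obs();print(o["clock"],o["tool_pos"],o["force"]);go([.42,.3,.27],0)
E
```

```text
5.5 [0.55584908 0.08891498 0.27284788] [ 0.3035876   2.05310605 -0.03295297]
units [-0.679 -1.055  0.013] turn -0.0 dist 0.251
```

carry_out(deltas=[[[-0.68, -1, 0, 0, -1], [-0.68, -1, 0, 0, -1], [-0.68, -1, 0, 0, -1], [-0.68, -1, 0, 0, -1], [-0.68, -1, 0, 0, -1]]])

```text
clock: 6.0
tool_pos: [0.4177, 0.2898, 0.2707]
orientation: [-179.9, -0.0, 0.1]
force: [1.2, 0.9, -0.6]
opening: 0.0004
gripper_force: 0.0
```

```bash
python3 - <<'E'
from h import *
o=ctrl.get_obs();print(o["clock"],o["tool_pos"],o["orientation"])
p=ctrl.snapshot("wrist");save(p,"w3");s=ctrl.snapshot("side");
cv2.imwrite("pics/s3.png",cv2.resize(s["color"][130:290,120:400,::-1],None,fx=2.5,fy=2.5))
for k,z in(("rocker_on",.073),("switch_box",0),("cover_edge",.122)):
  for n,q in(("w",p),("s",s)):
    for r in ctrl.spot_point(q,k)[:2]:print(n,k,np.round(r["centre"]),round(r["p"],2),np.round(atz(q,r["centre"],z),3))
E
```

```text
6.0 [0.41769929 0.28977679 0.27065475] [-1.79934905e+02 -4.02949445e-02  1.11427017e-01]
w rocker_on [241.  93.] 0.72 [0.502 0.309 0.073]
s rocker_on [202. 178.] 0.71 [0.488 0.305 0.073]
s rocker_on [158. 146.] 0.64 [0.514 0.639 0.073]
w switch_box [243. 115.] 0.71 [0.478 0.311 0.   ]
s switch_box [199. 196.] 0.97 [0.468 0.309 0.   ]
s switch_box [153. 158.] 0.61 [0.508 0.677 0.   ]
w cover_edge [410. 208.] 0.56 [0.389 0.138 0.122]
s cover_edge [282. 189.] 0.77 [ 0.591 -0.01   0.122]
```

View pics/w3.png

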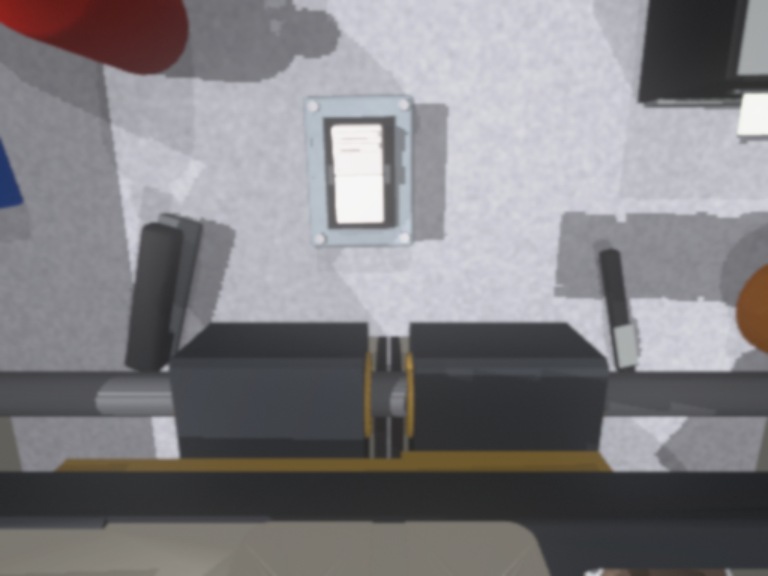

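View pics/s3.png

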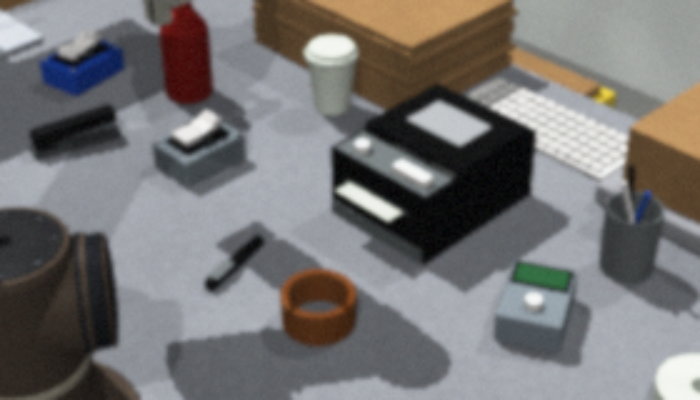

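The side view shows the cover lying flat and shut. The switch box has its ribbed half up at (357,143) in the wrist view. I'll check how close the gripper body gets to the flask.

```bash
python3 - <<'E'
from h import *
p=ctrl.snapshot("scene");s=ctrl.snapshot("side")
for n,q in(("c",p),("s",s)):
    for r in ctrl.spot_point(q,"flask")[:1]:print(n,np.round(r["centre"]),round(r["p"],2),np.round(atz(q,r["centre"],0),3))
    for r in ctrl.search_frame(q,"flask")[:1]:print(n,np.round(r["centre"]),round(r["p"],2),np.round(atz(q,r["centre"],.1),3))
go([.503,.310,.12],0)
E
```

```text
c [344. 185.] 0.8 [0.584 0.499 0.   ]
c [344. 170.] 0.64 [0.6   0.475 0.1  ]
s [194. 168.] 0.62 [0.581 0.485 0.   ]
s [194. 154.] 0.96 [0.552 0.437 0.1  ]
units [ 0.418 -0.112  0.751] turn 0.0001 dist 0.173
```

carry_out(deltas=[[[0.2, -0.1, 0.1, 0, -1], [0.42, -0.11, 0.3, 0, -1], [0.42, -0.11, 0.55, 0, -1], [0.42, -0.11, 0.75, 0, -1], [0.42, -0.11, 0.9, 0, -1]]])

```text
clock: 7.2
tool_pos: [0.5023, 0.3085, 0.0863]
orientation: [179.8, 0.2, -0.0]
force: [-0.6, 1.4, -0.4]
opening: 0.0004
gripper_force: 0.0
```

```bash
python3 - <<'E'
from h import *
o=ctrl.get_obs();print(o["clock"],o["tool_pos"],o["force"]);go([.503,.310,.075],0)
E
```

```text
7.2 [0.50234038 0.30853059 0.08632408] [-0.63107824  1.37269913 -0.38515354]
units [ 0.003 -0.008  0.057] turn -0.0 dist 0.011
```

carry_out(deltas=[[[0, 0, 0.02, 0, -1], [0, 0, 0.04, 0, -1], [0, 0, 0.06, 0, -1], [0, 0, 0.075, 0, -1], [0, 0, 0.09, 0, -1]]])

```text
clock: 7.7
tool_pos: [0.504, 0.3111, 0.0738]
orientation: [-179.9, -0.1, 0.1]
force: [3.2, -1.3, 4.6]
opening: 0.0005
gripper_force: 2.5
```

carry_out(deltas=[[[0, 0, 0.015, 0, -1], [0, 0, 0.03, 0, -1], [0, 0, 0.04, 0, -1], [0, 0, 0.05, 0, -1], [0, 0, 0.05, 0, -1]]])

```text
clock: 8.2
tool_pos: [0.5041, 0.3111, 0.0649]
orientation: [-179.9, -0.1, 0.2]
force: [-2.4, -1.7, 21.6]
opening: 0.0006
gripper_force: 11.0
```

It stopped firmly at z = 0.065. I'll retreat, then check the rocker.

carry_out(deltas=[[[0, 0, -0.2, 0, -1], [0, 0, -0.45, 0, -1], [-0.1, 0.1, -0.7, 0, -1], [-0.3, 0.3, -0.9, 0, -1], [-0.5, 0.5, -1, 0, -1]]])

```text
clock: 8.7
tool_pos: [0.4249, 0.2322, 0.2484]
orientation: [-180.0, 0.0, 0.1]
force: [-0.0, -0.8, 0.6]
opening: 0.0005
gripper_force: 0.0
```

carry_out(deltas=[[[0, 0.5, -0.2, 0, -1], [0, 0.5, -0.2, 0, -1], [0, 0.75, -0.2, 0, -1], [0, 0.75, -0.2, 0, -1], [0, 0.75, -0.2, 0, -1]]])

```text
clock: 9.2
tool_pos: [0.4251, 0.0812, 0.287]
orientation: [-180.0, 0.1, -0.1]
force: [0.5, -0.4, 0.2]
opening: 0.0005
gripper_force: 0.0
```

```bash
python3 - <<'E'
from h import *
o=ctrl.get_obs();print(o["clock"],o["tool_pos"],o["orientation"])
p=ctrl.snapshot("wrist");s=ctrl.snapshot("side")
a=cv2.resize(s["color"][160:230,170:310,::-1],None,fx=5,fy=5);b=cv2.resize(p["color"][:200,:,::-1],(700,273))
cv2.imwrite("pics/m4.png",cv2.resize(np.vstack([a[:320],b]),(700,593)))
for k,z in(("feed_top",.122),("cancel_top",.122)):
  for n,q in(("w",p),("s",s)):
    for r in ctrl.spot_point(q,k)[:2]:print(n,k,np.round(r["centre"],1),round(r["p"],2),np.round(atz(q,r["centre"],z),3))
# white blobs
m=(p["color"].min(2)>200).astype(np.uint8)
n,_,st,ce=cv2.connectedComponentsWithStats(m)
for i in range(1,n):
    if st[i,4]>60:print(st[i],np.round(atz(p,ce[i],.122),3))
E
```

```text
9.2 [0.42511896 0.08122492 0.28700805] [-1.79979750e+02  6.47062463e-02 -7.57366888e-02]
s feed_top [286.9 193. ] 0.45 [ 0.586 -0.036  0.122]
w cancel_top [301.8  28.6] 0.73 [0.565 0.042 0.122]
w cancel_top [ 89.2 121.5] 0.4 [0.481 0.249 0.122]
s cancel_top [266.1 182. ] 0.57 [0.585 0.063 0.122]
s cancel_top [147.9 183. ] 0.42 [0.286 0.351 0.122]
[287  19  24  26 476] [0.562 0.045 0.122]
[ 366   18   67   25 1475] [ 0.563 -0.048  0.122]
[143  36  12  12  77] [0.555 0.183 0.122]
[178  37  11  14  70] [0.553 0.153 0.122]
[209  36  19  15 105] [0.552 0.121 0.122]
[131  52  24  24 202] [0.535 0.19  0.122]
[168  52  37  20 314] [0.537 0.15  0.122]
[ 293   69   93   29 2407] [0.517 0.005 0.122]
[ 77  74  17  12 124] [0.522 0.247 0.122]
[145  74  46  27 484] [0.514 0.169 0.122]
[236  77  11  14  69] [0.516 0.099 0.122]
[403  79  12  15  83] [ 0.515 -0.061  0.122]
[410  80  16  34 199] [ 0.503 -0.072  0.122]
[  41   90   36   63 1859] [0.482 0.279 0.122]
[ 5 96  7 14 62] [0.5   0.326 0.122]
[194  96  25  19 179] [0.495 0.133 0.122]
[221  98  15  21 108] [0.493 0.111 0.122]
[146 101  24  16 118] [0.494 0.182 0.122]
[392 100  16  14  95] [ 0.496 -0.056  0.122]
[183 103  10  17  78] [0.492 0.151 0.122]
[172 105  11  16  90] [0.491 0.161 0.122]
[477 106  14  16  86] [ 0.489 -0.138  0.122]
[386 112  25  22 191] [ 0.477 -0.055  0.122]
[ 16 114  23  20 164] [0.478 0.313 0.122]
[227 115  17  22 120] [0.475 0.105 0.122]
[160 117  17  11  65] [0.482 0.169 0.122]
[171 125  18  22 130] [0.469 0.161 0.122]
[190 124  16  13 102] [0.473 0.142 0.122]
[  7 137  21  12  93] [0.462 0.324 0.122]
[237 137  11  14  65] [0.46  0.098 0.122]
[ 271  136   96   39 1299] [0.451 0.021 0.122]
[368 136  12  17  86] [ 0.46  -0.034  0.122]
[206 141  32  13 147] [0.457 0.117 0.122]
[257 145  10  15  71] [0.449 0.079 0.122]
[240 153  15   8  73] [0.446 0.093 0.122]
[311 173  13  16 107] [0.419 0.022 0.122]
[276 176  20  13 116] [0.418 0.054 0.122]
```

View pics/m4.png

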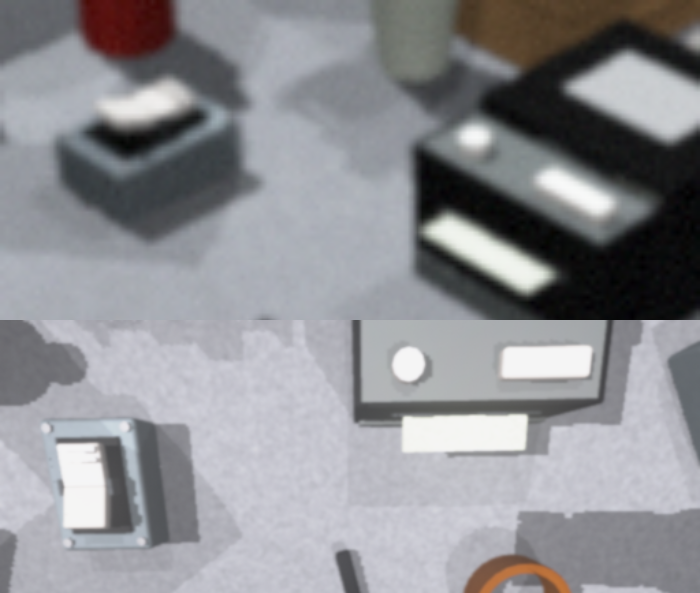

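The rocker has tipped: its plain half now stands up at (85,505) in the lower panel, and the contact height of 65 mm with a firm stop matches fully on. The feed bar is at (545,362), world (0.563, -0.049), unobstructed.

```bash
python3 - <<'E'
from h import *
go([.563,-.049,.150],0)
E
```

```text
units [0.684 0.664 0.684] turn 0.0004 dist 0.235
```

carry_out(deltas=[[[0.2, 0.15, 0.1, 0, -1], [0.4, 0.35, 0.2, 0, -1], [0.55, 0.52, 0.3, 0, -1], [0.68, 0.66, 0.45, 0, -1], [0.68, 0.66, 0.65, 0, -1]]])

```text
clock: 10.0
tool_pos: [0.5663, -0.0507, 0.1573]
orientation: [180.0, -0.2, 0.1]
force: [0.7, 0.6, -1.3]
opening: 0.0005
gripper_force: 0.0
```

carry_out(deltas=[[[0, 0, 0.04, 0, -1], [0, 0, 0.06, 0, -1], [0, 0, 0.08, 0, -1], [0, 0, 0.08, 0, -1], [0, 0, 0.08, 0, -1]]])

```text
clock: 10.5
tool_pos: [0.563, -0.0483, 0.1432]
orientation: [-180.0, -0.2, 0.2]
force: [0.3, 0.2, 0.1]
opening: 0.0004
gripper_force: 0.0
```

```bash
python3 - <<'E'
from h import *
o=ctrl.get_obs();print(o["clock"],o["tool_pos"],o["force"]);go([.563,-.049,.122],0)
E
```

```text
10.5 [ 0.56297455 -0.04827186  0.14324548] [0.31276441 0.16499216 0.13147057]
units [-0.     0.004  0.106] turn 0.0005 dist 0.021
```

carry_out(deltas=[[[0, 0, 0.04, 0, -1], [0, 0, 0.07, 0, -1], [0, 0, 0.1, 0, -1], [0, 0, 0.115, 0, -1], [0, 0, 0.125, 0, -1]]])

```text
clock: 11.0
tool_pos: [0.5622, -0.049, 0.1162]
orientation: [180.0, 0.0, 0.1]
force: [-3.1, 1.9, 9.0]
opening: 0.0005
gripper_force: 5.0
```

carry_out(deltas=[[[0, 0, 0.008, 0, -1], [0, 0, 0.016, 0, -1], [0, 0, 0.025, 0, -1], [0, 0, 0.03, 0, -1], [0, 0, 0.03, 0, -1]]])

```text
clock: 11.5
tool_pos: [0.5624, -0.0491, 0.1154]
orientation: [180.0, -0.1, 0.2]
force: [-19.5, 7.1, 43.8]
opening: 0.0002
gripper_force: 22.0
```

carry_out(deltas=[[[0, 0, -0.06, 0, -1], [0, 0, -0.15, 0, -1], [0, 0, -0.35, 0, -1], [-0.1, 0, -0.55, 0, -1], [-0.3, 0, -0.75, 0, -1]]])

```text
clock: 12.0
tool_pos: [0.5076, -0.0493, 0.2569]
orientation: [180.0, 0.0, 0.1]
force: [-0.3, 1.2, 1.1]
opening: 0.0007
gripper_force: 0.0
```

carry_out(deltas=[[[-0.3, -0.3, -0.2, 0, -1], [-0.3, -0.3, -0.2, 0, -1], [-0.3, -0.3, -0.2, 0, -1], [-0.3, -0.3, -0.2, 0, -1], [-0.3, -0.3, -0.2, 0, -1]]])

```text
clock: 12.5
tool_pos: [0.4469, 0.0104, 0.2951]
orientation: [180.0, 0.1, 0.1]
force: [0.4, -0.9, -1.1]
opening: 0.0007
gripper_force: 0.0
```

```bash
python3 - <<'E'
from h import *
o=ctrl.get_obs();print(o["clock"],o["tool_pos"],o["force"])
s=ctrl.snapshot("side");c=ctrl.snapshot("scene");w=ctrl.snapshot("wrist")
a=cv2.resize(c["color"][150:240,210:370,::-1],(400,225),interpolation=3);b=cv2.resize(s["color"][140:230,165:325,::-1],(400,225))
d=cv2.resize(w["color"][:230,:,::-1],(800,360))
cv2.imwrite("pics/m5.png",np.vstack([np.hstack([a,b]),d]))
E
```

```text
12.5 [0.44687419 0.01044841 0.29511124] [ 0.41494831 -0.93332997 -1.14717879]
```

View pics/m5.png

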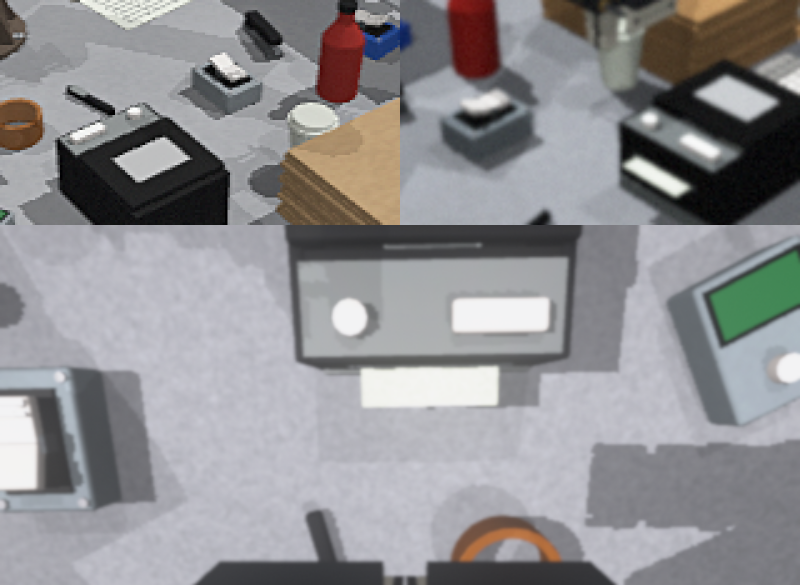

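The cover is flat, the rocker is tipped with its plain half up, the feed key is back up, and nothing else has moved.

```bash
python3 -c "
from plant import ctrl
print(ctrl.close_job())"
```

```text
the job is handed in; nothing more can be done
None
```

I shut the cover, tipped the rocker to on, then pressed and released the feed key, in that order, and handed the job in at about 12.7 s. Each push ended on a firm stop at the expected height (the feed-key press peaked at about 44 N at the wrist, through the fingertips), and the final pictures showed nothing else moved; no verdict was returned.

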